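# Back the indexing whirler off by one notch

## Task

The plaster model has been indexed one notch too far. With your fingertips, lift the whirler's pawl by pushing its red ball lever over until it rests fully lifted, push the wheel back (clockwise from above) by one notch with one of its brass pegs, then tip the pawl back so that its nose sits home in that notch, close up behind the tooth. Push gently, grip nothing, turn the wheel neither forward nor more than the one notch back, and leave the plaster model and everything else on the bench untouched and in place.

Things in the scene. Friction and masses are not known exactly. Their poses are not given: they have to be found in the camera images.
- whirler: bench whirler (indexing turntable), fixed: dark iron stand 250 mm square; origin on the bench under the wheel's spindle, z up. On it a 270 mm disc, top 75 mm above the bench, with 16 sawteeth 9 mm high, 112 to 134 mm from the spindle; one notch = 22.5 deg. Green pawl bracket on its +y side: x 37 to 85, y 151 to 163 mm, 118 mm high (pin inward to y = 113)
- wheel_centre (a point): centre of the wheel's top face, on the spindle, 75 mm above the bench; axes those of whirler
- wheel (a joint): wheel angle, rad; 0 = pawl in the starting notch, tooth 1 mm off its nose (starts 0 to 0.03). + is forward, counter-clockwise from above; backward is negative. Pawl down: turns forward, clicking, not back. One notch back is -0.393; beyond that the pawl lands on the next tooth. Friction 0.15 N m (2 N at a peg): stays where left, does not coast when pushed slowly
- pawl (a joint): pawl angle, rad: 0 = nose down on its stop in the notch (up to 0.05 on the tooth's ramp), 1.05 = fully lifted, on its other stop. Top-heavy: the weighted ball lever makes it fall to the nearer end and stay there; balance at about 0.5 to 0.65. The nose clears the teeth above 0.25
- ball (a point): centre of the red ball, 30 mm across, on the pawl's upright lever, 62 mm from the pivot. Pawl down: 21 mm from the pivot towards the whirler's -x, 58 mm above it (153 mm above the bench). Lifted: 39 mm towards +x, 48 mm above it. Pushing it towards the whirler's +x lifts the nose, towards -x lowers it, with about 1 N
- pawl_pivot (a point): pawl pivot, at x = 55, y = 123 mm in the whirler's frame, 95 mm above the bench; its pin lies along the whirler's y. Axes those of whirler
- nose (a point): lower leading edge of the pawl's nose, at its tip, 55 mm from the pivot towards the whirler's -x, 77 mm above the bench when down
- peg1_top (a point): centre of the top of brass turning peg 1 of 4, upright on the wheel 96 mm from the spindle, 12 mm across, 50 mm high (75 to 125 mm above the bench); the pegs are 90 degrees apart, numbered counter-clockwise
- peg2_top (a point): centre of the top of brass turning peg 2 of 4, upright on the wheel 96 mm from the spindle, 12 mm across, 50 mm high (75 to 125 mm above the bench); the pegs are 90 degrees apart, numbered counter-clockwise
- peg3_top (a point): centre of the top of brass turning peg 3 of 4, upright on the wheel 96 mm from the spindle, 12 mm across, 50 mm high (75 to 125 mm above the bench); the pegs are 90 degrees apart, numbered counter-clockwise
- peg4_top (a point): centre of the top of brass turning peg 4 of 4, upright on the wheel 96 mm from the spindle, 12 mm across, 50 mm high (75 to 125 mm above the bench); the pegs are 90 degrees apart, numbered counter-clockwise
- model: fresh cream plaster model standing loose in the middle of the wheel: stepped round, 128 mm across at the foot, 100 mm across from 22 to 40 mm up, 74 mm across up to its hollow top 66 mm up (141 mm above the bench); origin at the centre of its underside. It only rides round with the wheel
- brush: flat brush with a wooden handle, 200 mm long, lying flat; bystander; origin on its underside, near its middle
- spatula: steel spatula, 250 mm long, lying flat; bystander; origin on its underside, near its middle
- rib: pale wooden throwing rib 135 x 50 x 6 mm, lying flat; bystander; origin on its underside, near its middle
- cup_mould: closed round plaster cup mould, 100 mm across, 64 mm high; bystander; origin on its underside, near its middle
- spray: white bottle with a blue cap, 64 mm across, 150 mm high; bystander; origin on its underside, near its middle
- mug: blue mug, 72 mm across, 85 mm high; bystander; origin on its underside, near its middle
- jar: amber jar with a steel cap, 68 mm across, 85 mm high; bystander; origin on its underside, near its middle
Not all that is in view belongs to the job. Leave any purple look-alike of the model alone.

How it is judged:
By the outcome, as a careful person would: the job done as asked, in the order asked, and still so for the second after the job is handed in, with the robot touching nothing.
It also fails if it takes over 59 s, if anything falls off the work surface, if the arm or the gripper's body presses on something with over 40 N, if the wrist force passes 120 N, or if a joint passes its speed limit or range.

## Robot

A 6-joint arm with a two-finger parallel gripper is mounted at the origin on the work surface. World frame = base frame: x ahead of the robot, y to its left, z up, the work surface at z = 0. Lengths are in mm, angles in rad, forces in N, time in s.
With the tool pointing down it reaches from about 300 to 1000 mm from the base axis. Payload 5.1 kg.
Tool frame: the origin (TCP) lies on the centre line of the jaws, within the pads' length; the fingertips stand 14 mm ahead of it and the grasp point (between the pads) lies 5 mm behind it; z points along the fingers, y is the direction in which the jaws open and shut (so a half turn about z gives the same grasp; the last joint's range is limited). The gripper opens to 95 mm and grips with 3 to 60 N. Pads are 20 mm wide; open, the fingers measure 119 mm over their backs; the gripper's body (75 mm by 180 mm) begins 59 mm behind the grasp point.
Start: joints at [-1.256, 0.124, 1.65, -0, 1.367, -0.083], TCP at [251.772, -599.246, 228.656] pointing down, gripper open.
Joint ranges: [-2.61, 2.61], [-1.02, 2.33], [0.03, 2.71], [-1.35, 4.49], [0.32, 2.68], [-2.91, 2.91]. Speed limits (rad/s): [2.57, 2.57, 3.14, 3.14, 3.14, 3.14].

## Interface

Orientations are given as a rotation vector (axis times angle).
In Python, from rig import bot, viewer, job_done gives the robot as it stands. The module is installed in compiled form; this text tells all that it offers.
- The arm moves only by the tool apply_moves, never from a script. Its argument "targets" is a list of rows, each a list of 4 numbers: the shift along the world's x, y, z scaled (see below), then the turn about the world's z scaled (see below). In form: [[x, y, z, roll], ...]. A call has 1 to 20 rows; each row shifts and turns the pose as measured when the row begins; what a row does not reach is not made up. The controller multiplies each number of a shift by 0.3 m and each number of a turn by 90 degrees. A row lasts 1/10 s, in which the tool goes at most 50 mm and 8.59 degrees, less where a joint would pass 70% of its speed; a pose out of reach is approached as far as the arm can. A call with a number of a shift or a turn outside -1 to 1 is refused whole. A call with a gripper value outside its range is refused whole. "fingers" is the finger opening in mm, from 0 to 95.1, set as the call begins (left out, the last holds). The fingers move at their own pace and stop on an object; "newtons" is the grip in N (left out, the last holds). Time passes only in rows, so rows that do not move let the fingers close. It gives the time, the measured TCP pose, the force and the opening at its end, in the units of the state.
- bot.read_state(): the state, without advancing time (a new reading comes with each control period).
- viewer.snapshot(name): name is "scene" or "top" or "wrist"; returns a dict with "pixels" (400x640x3 uint8, red, green, blue), "range_z" (400x640 float32, mm along the optical axis (not along the pixel's ray), 0 where there is no reading), "camera_matrix" (3x3 intrinsics, pixels), "k1" (the pictures are not rectified: a ray, as slopes to the right and down, at radius r is drawn at 1 + k1 r^2 times it, then the intrinsics apply), "R" (3x3) and "t" (3): a world point X has camera coordinates R X + t. Camera axes: x right, y down, z forward; pixel columns grow to the right and rows downward; lengths in mm; the calibration is good to about 2 mm. A picture is of the moment at which its call begins.
- job_done(): hands the job in, once; it reports no verdict.
The state is a dict: "time_s": time; "joints": joint angles; "joint_velocities": joint speeds; "joint_efforts": joint torques, N m; "position": TCP position; "eef_rot": TCP orientation; "ft_force": force on the tool from outside, world axes, zero at the start; "wrist_torque": the same for the moment, N m; "gripper_width": finger opening in mm.
Only numpy, scipy, OpenCV 4.12 (cv2) and the standard library are available. Lean on these libraries where they do the work, as an engineer would, in place of code of your own. Each camera call takes 0.05 s, during which the arm holds its last target. There are 200 camera calls.

## Working session

There is one attempt and no reset: what is moved stays moved. The work goes in short steps, Python scripts to look and compute and a tool call to move; the robot and the scene stay as the last step left them, time stands still between calls to the robot, and variables do not carry over. Pictures are saved under pics/ and viewed, about 8 in all and at most 12, crops included, and the job is handed in when it is done.

Besides the shell and the picture viewer there is one more tool, called after "Call:" as a command line: name --pt "numbers of a row" for each row, then --argument value for the rest. apply_moves: Moves the arm, as the interface text tells. Shifts and turns lie within -1 to 1; 1 stands for 0.3 m of shift or 90 degrees of turn. Its arguments: {"type":"object","properties":{"targets":{"type":"array","items":{"type":"array","items":{"type":"number","minimum":-1,"maximum":1}}},"fingers":{"type":"number"},"newtons":{"type":"number"}},"required":["targets"]}

```bash
mkdir -p pics; cat > h.py <<'E'
import numpy as np, cv2
from rig import bot, viewer, job_done
def snap(n):
    s=viewer.snapshot(n); return s
def save(s,f,crop=None,scale=1):
    im=s["pixels"][:,:,::-1]
    if crop: x0,y0,x1,y1=crop; im=im[y0:y1,x0:x1]
    cv2.imwrite("pics/"+f,cv2.resize(im,None,fx=scale,fy=scale,interpolation=cv2.INTER_CUBIC))
def rays(s,uv):
    K=np.array(s["camera_matrix"]);k=float(s["k1"])
    uv=np.atleast_2d(uv).astype(float)
    d=np.c_[(uv[:,0]-K[0,2])/K[0,0],(uv[:,1]-K[1,2])/K[1,1]]
    p=d.copy()
    for _ in range(20): p=d/(1+k*(p**2).sum(1,keepdims=True))
    return np.c_[p,np.ones(len(p))]
def onplane(s,uv,z):
    R=np.array(s["R"]);t=np.array(s["t"]).ravel();c=-R.T@t
    r=rays(s,uv)@R
    return c+r*((z-c[2])/r[:,2])[:,None]
def depthpts(s,uv):
    R=np.array(s["R"]);t=np.array(s["t"]).ravel()
    uv=np.atleast_2d(uv).astype(int); z=s["range_z"][uv[:,1],uv[:,0]]
    return (rays(s,uv)*z[:,None]-t)@R
def mask(s,lo,hi):
    h=cv2.cvtColor(s["pixels"],cv2.COLOR_RGB2HSV); return cv2.inRange(h,np.array(lo),np.array(hi))
E
python3 - <<'E'
from h import *
print(bot.read_state())
for n in("scene","top"):
    s=snap(n); save(s,n+"0.png"); R=np.array(s["R"]);print(n,s["k1"],-R.T@np.array(s["t"]).ravel(),R[2])
E
```

```text
{'time_s': 0.0, 'joints': array([-1.25557386e+00,  1.24517694e-01,  1.65162883e+00, -1.57212373e-05,
        1.36747225e+00, -8.26267347e-02]), 'joint_velocities': array([-0.00248534, -0.00133538,  0.00096447,  0.00100032,  0.00066631,
        0.00096934]), 'joint_efforts': array([ 1.09323788e-03, -4.17615616e+01, -3.59925985e+01,  7.75277428e-02,
        4.93859360e-02, -1.69372261e-04]), 'position': array([ 251.60364071, -598.69035683,  227.40555885]), 'eef_rot': array([-3.07766737e+00, -6.20434202e-01,  3.93064183e-04]), 'ft_force': array([ 0.53616078,  0.03714199, -0.19427487]), 'wrist_torque': array([-0.00225534, -0.01334735,  0.02118491]), 'gripper_width': 95.27858531920262}
scene -0.06634554265697801 [1850.7852981   393.23580086  966.409786  ] [-0.82903851 -0.21443207 -0.51644364]
top 0.04731526141464061 [ 330.48519364   39.58832013 1741.28180042] [ 0.0951531  -0.00413259 -0.99545407]
```

View pics/scene0.png

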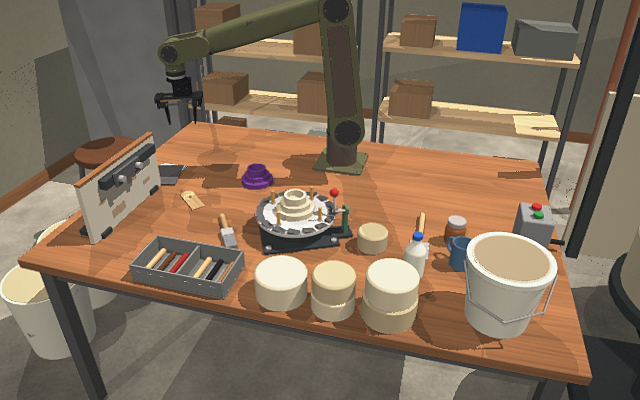

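View pics/top0.png

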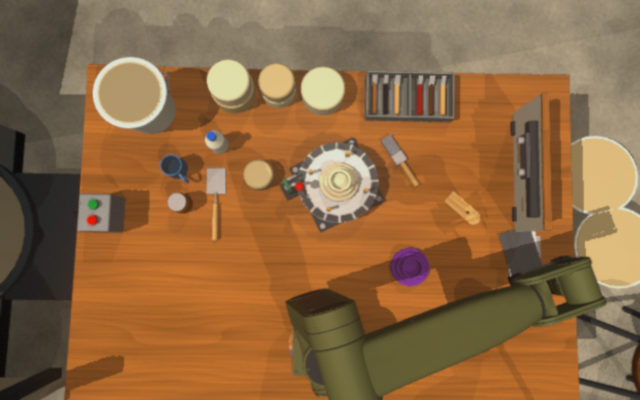

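Scene: the whirler is at about (296,212), with its red ball at (335,192). In the top view the whirler is at (338,180), its ball at (299,186) and the green bracket at (290,188). Other red things are the stop button at top (92,220) and the red tool in the tray at (418,95). The purple look-alike is at (410,266). The ball on the lever beside the green bracket is the one meant. Next I measure it and confirm in a crop.

```bash
python3 - <<'E'
from h import *
t=snap("top"); s=snap("scene")
a=t["pixels"][125:240,265:405,::-1];b=s["pixels"][175:260,245:365,::-1]
A=cv2.resize(a,(700,575),interpolation=cv2.INTER_CUBIC)
cv2.imwrite("pics/c_top.png",A); cv2.imwrite("pics/c_scene.png",cv2.resize(b,(780,552),interpolation=cv2.INTER_CUBIC))
def blobs(s,lo,hi,box,mn=4):
    m=mask(s,lo,hi);x0,y0,x1,y1=box;k=np.zeros_like(m);k[y0:y1,x0:x1]=m[y0:y1,x0:x1]
    n,l,st,c=cv2.connectedComponentsWithStats(k)
    return [(c[i],st[i,4]) for i in range(1,n) if st[i,4]>=mn]
bt=(265,125,405,240);bs=(245,175,365,260)
def red(s,b): return max(blobs(s,(0,170,90),(6,255,255),b),key=lambda x:x[1])
rt,rs=red(t,bt),red(s,bs);print("red",rt,rs)
# triangulate
def line(s,uv):
    R=np.array(s["R"]);c=-R.T@np.array(s["t"]).ravel();d=(rays(s,uv)@R)[0];return c,d/np.linalg.norm(d)
(c1,d1),(c2,d2)=line(t,rt[0]),line(s,rs[0])
q=np.linalg.lstsq(np.c_[d1,-d2],c2-c1,rcond=None)[0];print("ball",c1+q[0]*d1,c2+q[1]*d2, "plane153",onplane(t,rt[0],153),onplane(s,rs[0],153))
for c,n in blobs(t,(40,60,20),(85,255,200),bt): print("green",c,n,onplane(t,c,118))
# tops
for nm,x,bx,z in(("top",t,bt,125),("scene",s,bs,125)):
    for c,n in blobs(x,(10,110,110),(28,255,255),bx): print(nm,"brass",c.round(1),n,onplane(x,c,z)[0].round(1),depthpts(x,c.round())[0].round(1))
# wheel centre from depth: points 72..78 high
for nm,x,(x0,y0,x1,y1) in(("top",t,bt),("scene",s,bs)):
    u,v=np.meshgrid(np.arange(x0,x1),np.arange(y0,y1));uv=np.c_[u.ravel(),v.ravel()]
    P=depthpts(x,uv);
    for z0,z1 in((136,146),(70,90)):
        k=(P[:,2]>z0)&(P[:,2]<z1);Q=P[k,:2]
        if k.sum()>5:
            h=cv2.convexHull(Q.astype(np.float32)); print(nm,z0,k.sum(),cv2.minEnclosingCircle(h),np.median(P[k,2]))
E
```

```text
red (array([299.        , 186.19672131]), np.int32(61)) (array([333.90909091, 191.83636364]), np.int32(55))
ball [512.34545046  90.64598913 156.45583148] [512.91387345  88.1899041  156.44193189] plane153 [[512.74201034  90.7573242  153.        ]] [[507.2286326   86.89362154 153.        ]]
green [286.86 185.1 ] 50 [[519.48871844 131.39069332 118.        ]]
top brass [332.4 182.8] 9290 [529.4 -16.3 125. ] [529.5 -15.1 118. ]
top brass [347.4 153.1] 15 [627.7 -63.3 125. ] [628.  -61.9 125.7]
top brass [278.2 166.7] 16 [578.2 160.5 125. ] [596.1 170.6   1. ]
top brass [310.1 171.4] 11 [565.2  56.9 125. ] [566.   57.2 127.4]
top brass [365.8 190.2] 13 [ 507.5 -124.5  125. ] [ 507.7 -124.8  129.8]
top brass [328.6 208.2] 12 [446.5  -5.4 125. ] [447.6  -6.8 121.6]
scene brass [312.  211.5] 4269 [600.2  38.1 125. ] [545.5  22.7  86.4]
scene brass [319.4 212.8] 37 [601.1  62.8 125. ] [582.8  56.7 111.8]
scene brass [277.9 217. ] 39 [659.5 -55.8 125. ] [638.2 -63.6 110. ]
scene brass [337.8 219.6] 99 [622.9 128.  125. ] [444.4  90.3   1.2]
scene brass [252.1 228.2] 26 [ 738.8 -110.6  125. ] [ 576.1 -184.7    2.8]
top 136 151 ((536.092041015625, -35.22212219238281), 37.0253791809082) 140.87155898104947
top 70 3503 ((544.88037109375, 20.473655700683594), 191.13406372070312) 76.6137487113716
scene 136 146 ((532.6121826171875, 10.025856018066406), 85.0720443725586) 141.03037343786738
scene 70 2091 ((614.0553588867188, -30.121400833129883), 207.5405731201172) 77.96594485886642
```

View pics/c_top.png

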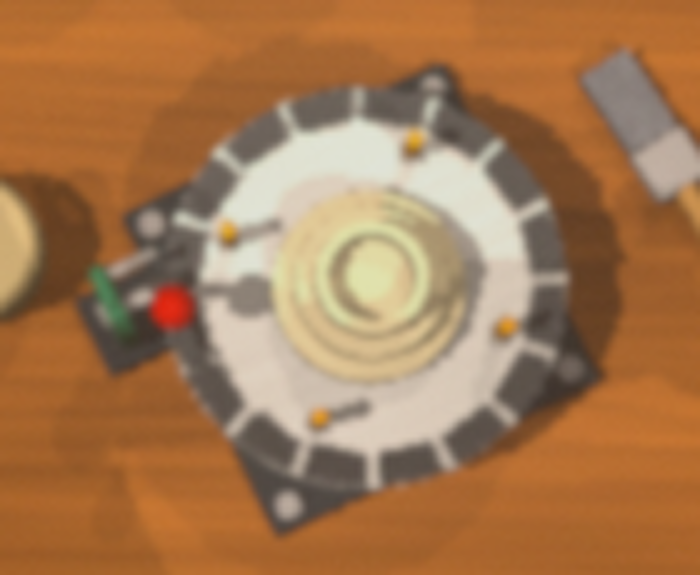

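View pics/c_scene.png

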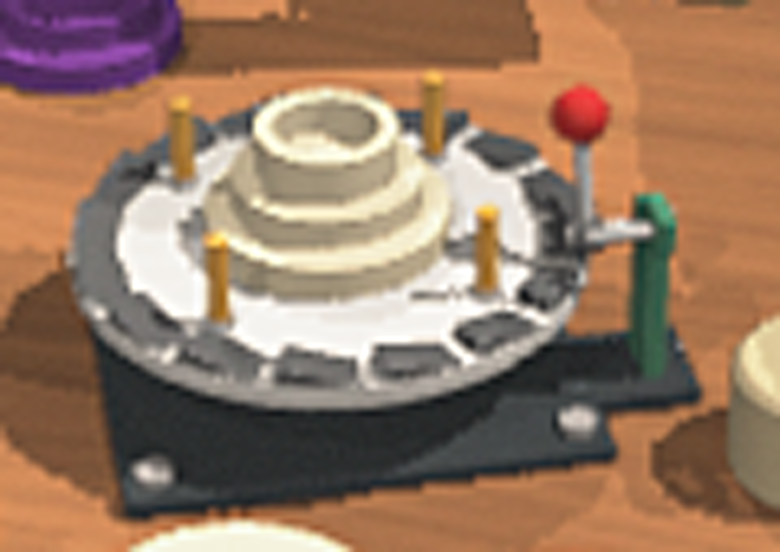

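The crops confirm it: the red ball (crop (172,307), scene crop (580,113)) sits on the lever at the green bracket. There are four brass pegs, and the cream model is in the middle.

Fit: spindle about (537,-34), yaw about 27°, ball about (512,90), and the pegs at 45° + 90k in the whirler frame. I'm closing the fingers and going over the wheel for a wrist view.

Call:
apply_moves --pt "0 0 0.1 0.046" --pt "0.05 0.12 0.06 0" --pt "0.052 0.134 0.03 0" --pt "0.052 0.134 0.03 0" --pt "0.052 0.134 0.03 0" --pt "0.052 0.134 0.03 0" --pt "0.052 0.134 0.03 0" --pt "0.052 0.134 0.03 0" --pt "0.052 0.134 0.03 0" --pt "0.052 0.134 0.03 0" --pt "0.052 0.134 0 0" --pt "0.052 0.134 0 0" --pt "0.052 0.134 0 0" --pt "0.052 0.134 0 0" --pt "0.052 0.134 0 0" --pt "0 0 0 0" --pt "0 0 0 0" --fingers 0 --newtons 5

```text
time_s: 1.9
position: [470.5, -15.3, 347.8]
eef_rot: [-3.049, -0.731, -0.007]
ft_force: [0.2, -0.8, 0.9]
gripper_width: 0.7
```

```bash
cat >> h.py <<'E'
from scipy.spatial.transform import Rotation as Ro
def st():
    a=[bot.read_state() for _ in range(5)];q=a[-1];X=Ro.from_rotvec(q["eef_rot"]).as_matrix()
    print("t",round(q["time_s"],2),"pos",q["position"].round(1),"yaw",np.degrees(np.arctan2(X[1,0],X[0,0])).round(1),"F",q["ft_force"].round(2),"w",round(q["gripper_width"],1),"tilt",X[:,2].round(3))
E
python3 - <<'E'
from h import *
st(); s=snap("wrist");save(s,"w1.png");R=np.array(s["R"]);print(-R.T@np.array(s["t"]).ravel(),R[2])
E
```

```text
t 1.9 pos [470.5 -15.3 347.8] yaw 27.0 F [ 0.21 -0.81  0.95] w 0.7 tilt [ 0.003  0.007 -1.   ]
[542.92821203  21.04601611 505.30361556] [-0.25507573 -0.12538325 -0.95875722]
```

View pics/w1.png

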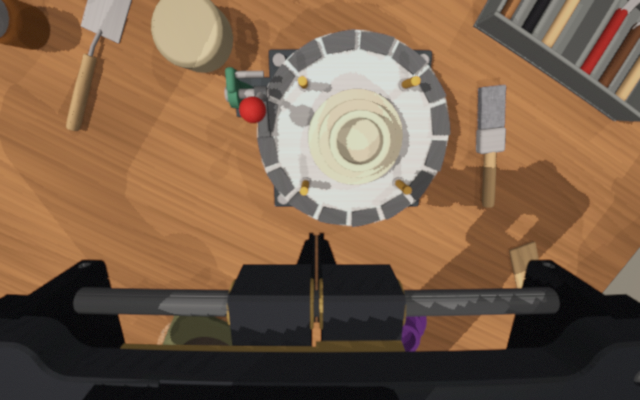

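The wrist view shows the whole wheel: disc centre about (353,128), ball (252,110), and pegs near (303,82), (415,82), (305,187), (404,187). I'll measure the baseline from this pose.

```bash
cat >> h.py <<'E'
def wheel(s,box=(225,20,460,235),dbg=True):
    x0,y0,x1,y1=box
    K=np.zeros((400,640),np.uint8);K[y0:y1,x0:x1]=255
    m=mask(s,(14,120,90),(28,255,255))&K
    C0=np.array([537,-34.])
    n,l,S,c=cv2.connectedComponentsWithStats(m)
    P=[]
    for i in range(1,n):
        p=onplane(s,c[i],122)[0,:2]
        if S[i,4]>=5 and abs(np.hypot(*(p-C0))-96)<14: P.append((p,S[i,4],c[i]))
    P=sorted(P,key=lambda a:-a[1])
    if dbg: print("pegs",[(p.round(1).tolist(),int(a),u.round(1).tolist()) for p,a,u in P])
    m=(mask(s,(0,170,90),(6,255,255))|mask(s,(174,170,90),(180,255,255)))&K
    n,l,S,c=cv2.connectedComponentsWithStats(m)
    if n>1:
        i=1+np.argmax(S[1:,4]);print("ball",c[i].round(1),S[i,4],onplane(s,c[i],153)[0].round(1),onplane(s,c[i],143)[0].round(1))
    return P
def teeth(s,C,z=80):
    # intensity along ring -> phase of 16-fold pattern (deg, world angle mod 22.5)
    R=np.array(s["R"]);t=np.array(s["t"]).ravel();Km=np.array(s["camera_matrix"]);k=float(s["k1"])
    a=np.radians(np.arange(0,360,.25));g=cv2.cvtColor(s["pixels"],cv2.COLOR_RGB2GRAY).astype(np.float32)
    I=0
    for r in (120,123,126):
        X=np.c_[C[0]+r*np.cos(a),C[1]+r*np.sin(a),np.full(len(a),z)]@R.T+t
        p=X[:,:2]/X[:,2:];p=p*(1+k*(p**2).sum(1,keepdims=True))
        u=(p[:,0]*Km[0,0]+Km[0,2]).astype(np.float32);v=(p[:,1]*Km[1,1]+Km[1,2]).astype(np.float32)
        I=I+cv2.remap(g,u[None],v[None],cv2.INTER_LINEAR)[0]
    return np.degrees(a),I/3
E
python3 - <<'E'
from h import *
s=snap("wrist");P=wheel(s)
p=np.array([x[0] for x in P[:4]]);C=p.mean(0);d=p-C
print("C",C,"r",np.hypot(*d.T),"ang",np.degrees(np.arctan2(d[:,1],d[:,0])))
g=mask(s,(45,70,20),(90,255,200));g[:,:200]=0;g[:,270:]=0;g[150:]=0
print("green",[onplane(s,x,118)[0].round(1) for x in cv2.boxPoints(cv2.minAreaRect(cv2.findNonZero(g)))])
a,I=teeth(s,C);from scipy.signal import find_peaks
k,_=find_peaks(I,prominence=25,distance=40);print([(a[i],int(I[i])) for i in k])
save(s,"w1c.png",(225,20,385,140),5)
E
```

```text
pegs [([437.3, -13.7], 7608, [304.4, 199.8]), ([628.3, -62.1], 138, [410.7, 81.7]), ([512.8, -122.1], 120, [403.5, 186.7]), ([452.4, -5.8], 85, [304.1, 187.4]), ([568.4, 54.0], 76, [302.4, 81.9])]
ball [251.6 109.4] 524 [514.2  89.7 153. ] [513.4  91.7 143. ]
C [507.71682366 -50.91990394] r [ 79.62800602 121.11472979  71.36828834  71.36917451] ang [152.09907534  -5.3063825  -85.92879381 140.77906434]
green [array([516. , 154.7, 118. ]), array([546.5, 142.1, 118. ]), array([533.7, 103.2, 118. ]), array([502.5, 115.4, 118. ])]
[(np.float64(66.75), 213), (np.float64(79.5), 178), (np.float64(122.25), 179), (np.float64(153.0), 127), (np.float64(248.5), 144), (np.float64(290.25), 167), (np.float64(312.75), 202), (np.float64(340.0), 215)]
```

View pics/w1c.png

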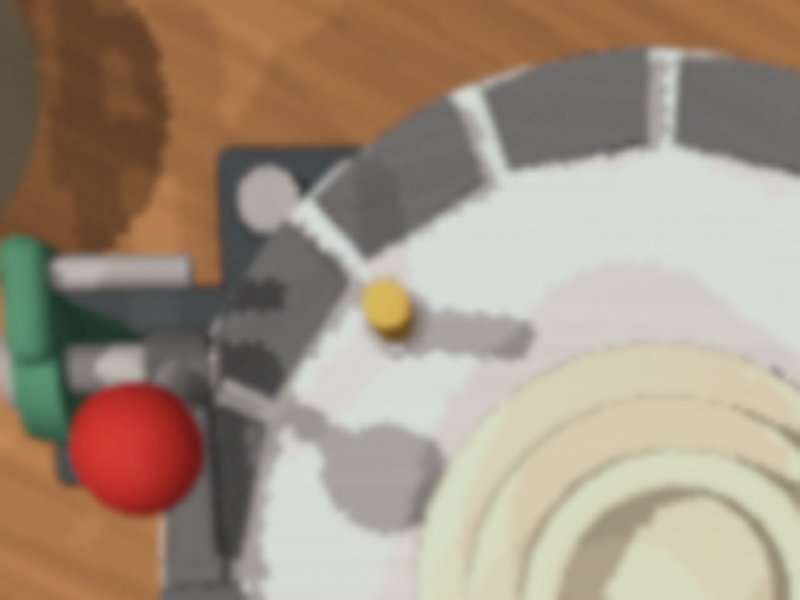

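Call:
apply_moves --pt "0.017 0.147 0 0" --pt "0.017 0.147 0 0" --pt "0 0 -0.12 0" --pt "0 0 -0.16 0" --pt "0 0 -0.16 0" --pt "0 0 -0.13 0" --pt "0 0 -0.06 0" --pt "0 0 0 0" --pt "0 0 0 0"

```text
time_s: 2.9
position: [480.2, 60.5, 155.7]
eef_rot: [-3.063, -0.689, -0.018]
ft_force: [0.7, -0.3, 0.3]
gripper_width: 0.6
```

```bash
python3 - <<'E'
from h import *
st()
E
```

```text
t 2.9 pos [480.2  60.5 155.7] yaw 25.4 F [ 0.74 -0.35  0.31] w 0.6 tilt [ 0.011  0.005 -1.   ]
```

Call:
apply_moves --pt "0 0.02 0 0.009" --pt "0 0.02 0 0.009" --pt "0 0.002 0 0" --pt "0.01 0.005 0 0" --pt "0.01 0.005 0 0" --pt "0.01 0.005 0 0" --pt "0.01 0.005 0 0" --pt "0.01 0.005 0 0" --pt "0.01 0.005 0 0" --pt "0.01 0.005 0 0" --pt "0.01 0.005 0 0" --pt "0.01 0.005 0 0" --pt "0.01 0.005 0 0" --pt "0.01 0.005 0 0"

```text
time_s: 4.3
position: [520.0, 91.2, 162.7]
eef_rot: [3.054, 0.734, 0.035]
ft_force: [-0.1, 0.6, 0.2]
gripper_width: 0.7
```

```bash
python3 - <<'E'
from h import *
st(); s=snap("scene")
m=mask(s,(0,170,90),(6,255,255));m[:,:300]=0;m[:,365:]=0;m[230:]=0;M=cv2.moments(m,True);print(M["m10"]/M["m00"],M["m01"]/M["m00"])
E
```

```text
t 4.3 pos [520.   91.2 162.7] yaw 27.0 F [-0.06  0.64  0.24] w 0.7 tilt [ 0.022  0.005 -1.   ]
336.0 196.18965517241378
```

Call:
apply_moves --pt "0.01 0.005 -0.01 0" --pt "0.01 0.005 -0.008 0" --pt "0.01 0.005 -0.006 0" --pt "0.01 0.005 -0.004 0" --pt "0.01 0.005 -0.002 0" --pt "0.01 0.005 -0.002 0" --pt "0 0 0 0" --pt "0 0 0 0"

```text
time_s: 5.15
position: [540.2, 101.4, 151.9]
eef_rot: [-3.054, -0.734, -0.035]
ft_force: [-0.2, -1.1, -0.6]
gripper_width: 0.2
```

```bash
python3 - <<'E'
from h import *
st(); s=snap("scene")
m=mask(s,(0,170,90),(6,255,255));m[:,:300]=0;m[:,365:]=0;m[230:]=0;M=cv2.moments(m,True);c=[M["m10"]/M["m00"],M["m01"]/M["m00"]];print(c,onplane(s,c,143))
save(s,"s2.png",(265,150,365,250),6)
E
```

```text
t 5.15 pos [540.2 101.4 151.9] yaw 27.0 F [-0.16 -1.06 -0.58] w 0.2 tilt [ 0.022  0.005 -1.   ]
[338.0833333333333, 204.43333333333334] [[564.05067576 114.653195   143.        ]]
```

View pics/s2.png

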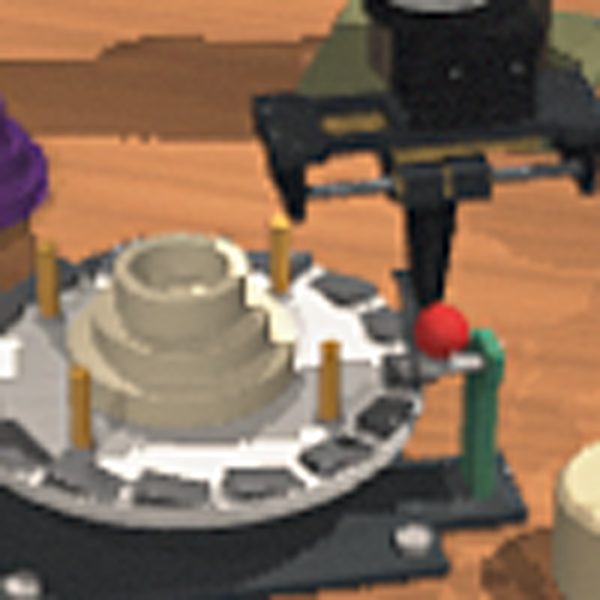

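The ball is at crop (441,330), about (564,115), on its far stop, so the pawl is fully lifted. I'm going straight up, then to the near peg (about (446,-5)), on its counter-clockwise side.

Call:
apply_moves --pt "0 0 0.12 0" --pt "0 0 0.16 0" --pt "0 0 0.1 0" --pt "-0.054 -0.074 0 0.085" --pt "-0.054 -0.074 0 0.085" --pt "-0.054 -0.074 0 0.085" --pt "-0.054 -0.074 0 0.085" --pt "-0.054 -0.074 0 0.085" --pt "-0.054 -0.074 0 0.085" --pt "0 0 0 0" --pt "0 0 0 0"

```text
time_s: 6.3
position: [437.1, -36.1, 272.1]
eef_rot: [-2.494, -1.907, -0.037]
ft_force: [-0.1, -0.3, 0.2]
gripper_width: 0.2
```

```bash
python3 - <<'E'
from h import *
st(); s=snap("wrist"); save(s,"w3.png"); P=wheel(s,(0,0,640,300)); print(mask(s,(0,170,90),(6,255,255)).sum()/255)
E
```

```text
t 6.3 pos [437.1 -36.1 272.1] yaw 74.8 F [-0.08 -0.26  0.2 ] w 0.2 tilt [ 0.018  0.016 -1.   ]
pegs [([508.6, -120.1], 216, [395.0, 248.7]), ([566.0, 56.1], 190, [417.4, 73.0]), ([449.5, -4.7], 116, [318.0, 164.1])]
ball [607.  275.6] 333 [ 730.1 -203.8  153. ] [ 740.  -212.6  143. ]
609.0
```

Call:
apply_moves --pt "0.017 0.015 -0.08 -0.01" --pt "0 0 -0.15 -0.01" --pt "0 0 -0.15 0" --pt "0 0 -0.1 0" --pt "0 0 -0.04 0" --pt "0 0 -0.005 0" --pt "0 0 0 0"

```text
time_s: 7.05
position: [446.4, -26.8, 113.4]
eef_rot: [2.523, 1.867, 0.046]
ft_force: [0.3, -0.9, -0.3]
gripper_width: 0.5
```

```bash
python3 - <<'E'
from h import *
st(); s=snap("wrist"); P=wheel(s,(0,0,640,400))
E
```

```text
t 7.05 pos [446.4 -26.8 113.4] yaw 73.0 F [ 0.26 -0.92 -0.34] w 0.5 tilt [ 0.025  0.015 -1.   ]
pegs [([615.2, -61.7], 1844, [611.0, 235.4]), ([563.5, 56.5], 1016, [501.8, 45.0]), ([631.5, -4.0], 695, [635.9, 130.3]), ([450.1, -2.3], 692, [310.2, 224.9]), ([441.3, -50.9], 181, [320.6, 304.6]), ([442.8, -80.3], 80, [336.9, 343.4]), ([459.9, -85.6], 53, [366.1, 342.8]), ([434.2, -56.0], 41, [311.5, 314.8]), ([439.4, -38.7], 34, [311.3, 287.7]), ([477.0, -90.9], 28, [395.0, 342.2]), ([601.3, 54.5], 16, [575.4, 28.6]), ([624.4, 20.6], 12, [622.2, 87.0]), ([621.4, 23.3], 11, [616.8, 83.2]), ([625.1, -92.4], 5, [625.4, 275.0]), ([606.3, -88.5], 5, [597.6, 278.8])]
```

Call:
apply_moves --pt "0 0.0105 -0.001 -0.02" --pt "0 0.0105 -0.001 -0.02" --pt "0 0.0105 -0.001 -0.02" --pt "0 0.0105 -0.001 -0.02" --pt "0 0.0105 -0.001 -0.02" --pt "0.0032 0.0094 -0.001 -0.02" --pt "0.0032 0.0094 -0.001 -0.02" --pt "0.0032 0.0094 -0.001 -0.02" --pt "0.0032 0.0094 -0.001 -0.02" --pt "0.0032 0.0094 -0.001 -0.02" --pt "0 0 0 0"

```text
time_s: 8.2
position: [463.3, -1.2, 132.5]
eef_rot: [2.763, 1.415, 0.07]
ft_force: [0.1, 0.6, -0.1]
gripper_width: 0.2
```

```bash
cat >> h.py <<'E'
def topang(n=3,dbg=False):
    # mean peg angle about fitted centre, top camera + scene not used; returns pegs in top view
    out=[]
    for _ in range(n):
        s=snap("top");h=cv2.cvtColor(s["pixels"],cv2.COLOR_RGB2HSV).astype(float)
        m=mask(s,(10,110,110),(28,255,255));m[:125]=0;m[240:]=0;m[:,:265]=0;m[:,405:]=0
        N,l,S,c=cv2.connectedComponentsWithStats(m)
        P=[]
        for i in range(1,N):
            p=onplane(s,c[i],123)[0,:2];d=p-[537,-34]
            if 4<=S[i,4]<60 and abs(np.hypot(*d)-96)<8: P.append((round(np.degrees(np.arctan2(d[1],d[0])),2),int(S[i,4]),round(np.hypot(*d),1)))
        out.append(P)
    return out
E
python3 - <<'E'
from h import *
st(); print(topang(2)); s=snap("wrist")
P=[q for q in wheel(s,(0,0,640,270),False) if q[1]>60]
for p,a,u in P: print(p.round(1),a,u.round(1))
save(s,"w4.png")
E
```

```text
t 8.2 pos [463.3  -1.2 132.5] yaw 54.3 F [ 0.11  0.59 -0.06] w 0.2 tilt [ 0.057 -0.012 -0.998]
[[(np.float64(-31.76), 13, np.float64(95.6)), (np.float64(57.7), 11, np.float64(95.5)), (np.float64(-121.52), 13, np.float64(94.7))], [(np.float64(-31.76), 13, np.float64(95.6)), (np.float64(57.7), 11, np.float64(95.5)), (np.float64(-121.52), 13, np.float64(94.7))]]
[647.  -34.8] 6007 [594.8 120.6]
[613.3 -74.5] 1173 [571.3 203.5]
[585.2  47.7] 819 [445.9  58.2]
[462.1  18.9] 560 [294.4 228. ]
```

View pics/w4.png

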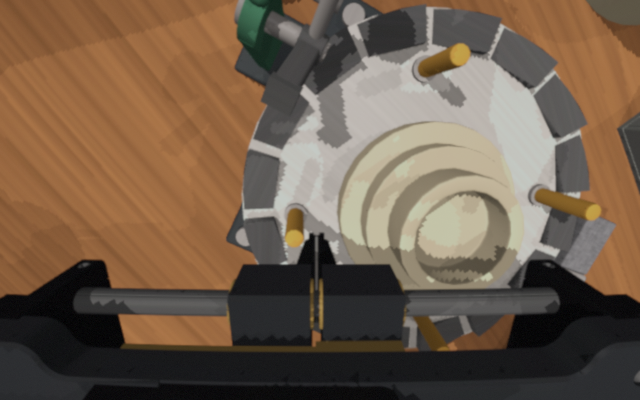

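The finger drifted up and inward while turning, so the wheel is only about 14° back. The peg at (294,228) now sits at the finger's corner at (316,240). I'm backing off and realigning without rolling.

Call:
apply_moves --pt "-0.016 -0.026 0 0" --pt "-0.042 0.006 0 0" --pt "0 0 -0.03 0" --pt "0 0 -0.03 0" --pt "0 0 -0.01 0" --pt "0 0 0 0"

```text
time_s: 8.95
position: [444.7, -9.6, 109.3]
eef_rot: [2.762, 1.416, 0.068]
ft_force: [-0.1, -0.0, -0.2]
gripper_width: 0.2
```

```bash
python3 - <<'E'
from h import *
st(); print(topang(1))
E
```

```text
t 8.95 pos [444.7  -9.6 109.3] yaw 54.3 F [-0.15 -0.05 -0.19] w 0.2 tilt [ 0.056 -0.013 -0.998]
[[(np.float64(-31.76), 13, np.float64(95.6)), (np.float64(57.47), 12, np.float64(95.2)), (np.float64(-121.52), 13, np.float64(94.7))]]
```

Call:
apply_moves --pt "0.003 0.01 -0.001 0" --pt "0.003 0.01 -0.001 0" --pt "0.003 0.01 -0.001 0" --pt "0.003 0.01 -0.001 0" --pt "0.003 0.01 -0.001 0" --pt "0.003 0.01 -0.001 0" --pt "0 0 0 0"

```text
time_s: 9.7
position: [452.3, 9.3, 108.7]
eef_rot: [2.758, 1.415, 0.07]
ft_force: [-0.0, 1.4, -0.3]
gripper_width: 0.5
```

```bash
python3 - <<'E'
from h import *
st(); print(topang(1)); s=snap("wrist")
P=[q for q in wheel(s,(0,0,640,270),False) if q[1]>60]
for p,a,u in P: print(p.round(1),a,u.round(1))
E
```

```text
t 9.7 pos [452.3   9.3 108.7] yaw 54.4 F [-0.05  1.41 -0.34] w 0.5 tilt [ 0.059 -0.015 -0.998]
[[(np.float64(-37.66), 15, np.float64(95.8)), (np.float64(51.96), 15, np.float64(94.9)), (np.float64(-127.49), 11, np.float64(94.6))]]
[591.1  43.5] 1342 [513.1  56.1]
[466.5  27.5] 806 [319.7 230.1]
[625.1 -59.8] 437 [635.  186.2]
```

Call:
apply_moves --pt "-0.016 -0.026 0 0" --pt "0 0 0.06 0" --pt "0 0 0.14 0" --pt "0 0 0.14 -0.076" --pt "0.02 -0.01 0.14 -0.076" --pt "0.03 -0.01 0.14 -0.076" --pt "0.03 -0.01 0.14 -0.076" --pt "0 0 0.02 0" --pt "0 0 0 0" --pt "0 0 0 0"

```text
time_s: 10.8
position: [462.7, -10.6, 347.2]
eef_rot: [3.026, 0.693, 0.048]
ft_force: [0.3, -0.6, -0.4]
gripper_width: 0.4
```

```bash
cat >> h.py <<'E'
def fine(s):
    P=[q for q in wheel(s,(0,0,640,270),False) if 30<q[1]<600]
    p=np.array([q[0] for q in P]);print(p.round(1).tolist())
    C=p.mean(0) if len(p)==4 else np.array([540.5,-34]);d=p-C
    a=np.degrees(np.arctan2(d[:,1],d[:,0]));print("C",C.round(1),"pegs mod90",(a%90).round(2),"mean",(a%90).mean().round(2))
    from scipy.signal import find_peaks
    a,I=teeth(s,np.array([538,-34]));k,_=find_peaks(I,prominence=30,distance=40)
    print("teeth",[(float(a[i]),round(float(a[i]%22.5),2)) for i in k])
E
python3 - <<'E'
from h import *
st(); s=snap("wrist"); fine(s); cv2.imwrite("pics/w5.png",s["pixels"][:,:,::-1])
print(topang(1))
print("baseline"); import pickle
E
```

```text
t 10.8 pos [462.7 -10.6 347.2] yaw 25.8 F [ 0.34 -0.56 -0.39] w 0.4 tilt [ 0.038 -0.029 -0.999]
ball [585.2  36.4] 638 [ 762.4 -223.8  153. ] [ 769. -231.  143.]
[[612.7, -90.7], [483.3, -106.8], [596.6, 39.3], [467.1, 23.1]]
C [539.9 -33.7] pegs mod90 [51.97 52.22 52.22 51.99] mean 52.1
teeth [(4.25, 4.25), (26.5, 4.0), (49.25, 4.25), (71.75, 4.25), (95.75, 5.75), (117.5, 5.0), (140.25, 5.25), (163.25, 5.75), (186.5, 6.5), (209.25, 6.75), (232.00000000000003, 7.0), (254.5, 7.0), (276.75, 6.75), (298.5, 6.0), (320.75, 5.75), (342.25, 4.75)]
[[(np.float64(-37.66), 15, np.float64(95.8)), (np.float64(52.54), 12, np.float64(95.2)), (np.float64(100.36), 5, np.float64(93.6)), (np.float64(-127.38), 20, np.float64(91.1))]]
baseline
```

Call:
apply_moves --pt "-0.014 0.01 -0.02 0.08" --pt "-0.014 0.01 -0.04 0.08" --pt "-0.014 0.01 -0.08 0.08" --pt "-0.014 0.01 -0.12 0.077" --pt "0 0 -0.15 0" --pt "0 0 -0.15 0" --pt "0 0 -0.1 0" --pt "0 0 -0.04 0" --pt "0 0 0 0" --pt "0 0 0 0"

```text
time_s: 11.9
position: [433.7, 3.5, 114.4]
eef_rot: [2.762, 1.462, 0.03]
ft_force: [0.5, -0.3, 0.5]
gripper_width: 0.5
```

```bash
python3 - <<'E'
from h import *
st()
E
```

```text
t 11.9 pos [433.7   3.5 114.4] yaw 55.8 F [ 0.52 -0.26  0.48] w 0.5 tilt [ 0.024 -0.005 -1.   ]
```

Call:
apply_moves --pt "0.024 -0.005 -0.005 0" --pt "0.02 0 -0.005 0" --pt "0 0 0 0"

```text
time_s: 12.2
position: [451.4, 1.5, 116.1]
eef_rot: [2.758, 1.46, 0.041]
ft_force: [-0.3, 0.2, 0.2]
gripper_width: 0.6
```

```bash
python3 - <<'E'
from h import *
st()
E
```

```text
t 12.2 pos [451.4   1.5 116.1] yaw 55.8 F [-0.35  0.2   0.2 ] w 0.6 tilt [ 0.033 -0.006 -0.999]
```

Call:
apply_moves --pt "0.0027 0.0063 -0.002 0" --pt "0.0027 0.0063 -0.002 0" --pt "0.0027 0.0063 -0.002 0" --pt "0.0027 0.0063 -0.002 0" --pt "0 0 0 0"

```text
time_s: 12.7
position: [456.8, 9.2, 116.0]
eef_rot: [2.755, 1.459, 0.045]
ft_force: [-0.0, -0.8, -0.6]
gripper_width: 0.5
```

```bash
python3 - <<'E'
from h import *
st(); print(topang(1))
E
```

```text
t 12.7 pos [456.8   9.2 116. ] yaw 55.8 F [-0.03 -0.8  -0.64] w 0.5 tilt [ 0.037 -0.007 -0.999]
[[(np.float64(-38.8), 14, np.float64(96.5)), (np.float64(50.65), 14, np.float64(95.1)), (np.float64(-128.92), 12, np.float64(95.2))]]
```

Call:
apply_moves --pt "0.001 0.0025 -0.001 0" --pt "0 0 0 0"

```text
time_s: 12.95
position: [456.9, 9.9, 115.5]
eef_rot: [2.755, 1.459, 0.044]
ft_force: [-1.0, 0.9, 0.9]
gripper_width: 0.6
```

```bash
python3 - <<'E'
from h import *
st(); print(topang(1))
E
```

```text
t 12.95 pos [456.9   9.9 115.5] yaw 55.8 F [-1.03  0.88  0.93] w 0.6 tilt [ 0.036 -0.008 -0.999]
[[(np.float64(-38.99), 13, np.float64(96.0)), (np.float64(50.08), 11, np.float64(94.7)), (np.float64(-128.92), 12, np.float64(95.2))]]
```

Call:
apply_moves --pt "-0.016 -0.026 0 0" --pt "0 0 0.06 0" --pt "0 0 0.14 0" --pt "0 0 0.14 -0.08" --pt "0.01 -0.02 0.14 -0.08" --pt "0.02 -0.02 0.14 -0.08" --pt "0.02 -0.02 0.14 -0.08" --pt "0 0 0 0" --pt "0 0 0 0"

```text
time_s: 13.9
position: [459.6, -19.2, 348.8]
eef_rot: [3.043, 0.696, 0.032]
ft_force: [-0.4, -0.2, -0.8]
gripper_width: 0.5
```

```bash
python3 - <<'E'
from h import *
st(); s=snap("wrist"); fine(s); cv2.imwrite("pics/w6.png",s["pixels"][:,:,::-1])
b=cv2.imread("pics/w1.png");d={**s,"pixels":b[:,:,::-1].copy()}
print(topang(1))
E
```

```text
t 13.9 pos [459.6 -19.2 348.8] yaw 25.8 F [-0.45 -0.24 -0.77] w 0.5 tilt [ 0.024 -0.015 -1.   ]
ball [590.3  29.5] 672 [ 762.4 -227.1  153. ] [ 769. -234.  143.]
[[611.4, -93.0], [481.5, -105.6], [598.4, 37.4], [468.3, 24.6]]
C [539.9 -34.2] pegs mod90 [50.54 50.71 50.72 50.65] mean 50.65
teeth [(2.75, 2.75), (25.0, 2.5), (47.5, 2.5), (70.25, 2.75), (92.5, 2.5), (116.00000000000001, 3.5), (138.75, 3.75), (162.0, 4.5), (185.0, 5.0), (207.75, 5.25), (230.75, 5.75), (252.75, 5.25), (275.25000000000006, 5.25), (297.25, 4.75), (319.25, 4.25), (340.75, 3.25)]
[[(np.float64(-38.99), 13, np.float64(96.0)), (np.float64(50.08), 11, np.float64(94.7)), (np.float64(127.89), 11, np.float64(101.1))]]
```

Pegs moved from 72.37° to 50.65°, so the wheel is 21.7° back (-0.379 rad), just short of one notch. The pawl should therefore land behind the tooth. Now to the far side of the ball.

Call:
apply_moves --pt "0.094 0.103 0 0" --pt "0.094 0.103 0 0" --pt "0.094 0.103 0 0" --pt "0.094 0.103 0 0" --pt "0.094 0.103 0 0" --pt "0 0 0 0" --pt "0 0 0 0"

```text
time_s: 14.7
position: [599.1, 141.0, 331.9]
eef_rot: [3.044, 0.7, -0.004]
ft_force: [0.4, 0.1, -0.1]
gripper_width: 0.4
```

```bash
python3 - <<'E'
from h import *
st(); s=snap("wrist"); m=mask(s,(0,170,90),(6,255,255));n,l,S,c=cv2.connectedComponentsWithStats(m)
print([(c[i].round(0),S[i,4],onplane(s,c[i],143)[0].round(1)) for i in range(1,n) if S[i,4]>20])
E
```

```text
t 14.7 pos [599.1 141.  331.9] yaw 25.9 F [ 0.44  0.13 -0.13] w 0.4 tilt [ 0.001 -0.018 -1.   ]
[(array([623., 158.]), np.int32(264), array([ 796.6, -192.4,  143. ])), (array([320., 213.]), np.int32(427), array([568.8, 116.9, 143. ]))]
```

Call:
apply_moves --pt "0.01 -0.023 -0.06 0" --pt "0 0 -0.14 0" --pt "0 0 -0.16 0" --pt "0 0 -0.16 0" --pt "0 0 -0.08 0" --pt "0 0 0 0" --pt "0 0 0 0"

```text
time_s: 15.45
position: [595.0, 124.2, 141.9]
eef_rot: [3.046, 0.687, -0.003]
ft_force: [3.0, 1.7, 2.7]
gripper_width: 0.6
```

```bash
python3 - <<'E'
from h import *
st(); print(topang(1))
E
```

```text
t 15.45 pos [595.  124.2 141.9] yaw 25.4 F [3.   1.72 2.67] w 0.6 tilt [ 0.003 -0.019 -1.   ]
[[(np.float64(-39.33), 13, np.float64(94.2)), (np.float64(50.34), 11, np.float64(94.8)), (np.float64(-129.24), 13, np.float64(95.1)), (np.float64(141.05), 9, np.float64(95.2))]]
```

Call:
apply_moves --pt "-0.01 -0.004 0.008 0" --pt "-0.01 -0.004 0.006 0" --pt "-0.01 -0.004 0.004 0" --pt "-0.01 -0.004 0.003 0" --pt "-0.01 -0.004 0 0" --pt "-0.01 -0.004 0 0" --pt "-0.01 -0.004 0 0"

```text
time_s: 16.2
position: [577.8, 115.3, 159.0]
eef_rot: [3.044, 0.686, 0.024]
ft_force: [0.6, -0.8, 0.7]
gripper_width: 0.7
```

```bash
python3 - <<'E'
from h import *
st(); s=snap("scene")
m=mask(s,(0,170,90),(6,255,255));m[:,:300]=0;m[:,365:]=0;m[230:]=0;M=cv2.moments(m,True);print(M["m00"],M["m10"]/M["m00"],M["m01"]/M["m00"])
E
```

```text
t 16.2 pos [577.8 115.3 159. ] yaw 25.4 F [ 0.63 -0.76  0.65] w 0.7 tilt [ 0.02  -0.017 -1.   ]
6.0 333.5 199.5
```

Call:
apply_moves --pt "-0.011 -0.002 -0.012 0" --pt "-0.011 -0.002 -0.008 0" --pt "-0.011 -0.002 -0.006 0" --pt "-0.011 -0.003 -0.004 0" --pt "-0.011 -0.004 -0.003 0" --pt "-0.011 -0.004 -0.003 0" --pt "-0.011 -0.005 -0.003 0" --pt "-0.011 -0.005 -0.003 0"

```text
time_s: 17.05
position: [546.7, 106.2, 142.7]
eef_rot: [3.044, 0.687, 0.014]
ft_force: [-0.5, 0.5, -0.0]
gripper_width: 0.6
```

```bash
python3 - <<'E'
from h import *
st(); s=snap("scene")
m=mask(s,(0,170,90),(6,255,255));m[:,:300]=0;m[:,365:]=0;m[230:]=0;M=cv2.moments(m,True);print(M["m00"],M["m10"]/max(1,M["m00"]),M["m01"]/max(1,M["m00"]));save(s,"s7.png",(265,150,365,250),6)
E
```

```text
t 17.05 pos [546.7 106.2 142.7] yaw 25.4 F [-0.46  0.46 -0.05] w 0.6 tilt [ 0.013 -0.019 -1.   ]
16.0 331.75 192.6875
```

View pics/s7.png

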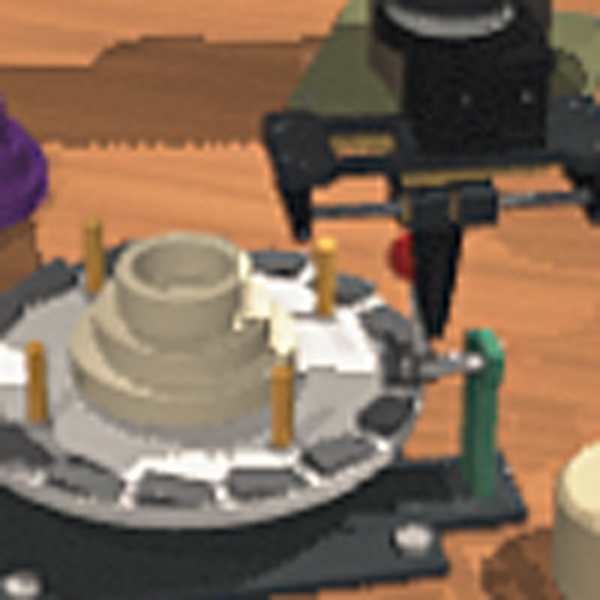

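The ball at crop (400,257) is back at its down height. I'm retreating away from it, then up, for the check view.

Call:
apply_moves --pt "0.02 0.01 0 0" --pt "0 0 0.08 0" --pt "0 0 0.16 0" --pt "0 0 0.16 0" --pt "0 0 0.16 0" --pt "0 0 0.1 0" --pt "-0.08 -0.11 0.02 0" --pt "-0.08 -0.11 0.02 0" --pt "-0.08 -0.11 0 0" --pt "-0.05 -0.08 0 0" --pt "0 0 0 0" --pt "0 0 0 0"

```text
time_s: 18.3
position: [464.4, -16.1, 364.2]
eef_rot: [3.04, 0.689, 0.023]
ft_force: [0.0, 0.2, -0.2]
gripper_width: 0.6
```

```bash
python3 - <<'E'
from h import *
st(); s=snap("wrist"); fine(s); wheel(s,(225,20,300,235),False)
t=snap("scene");m=mask(t,(0,170,90),(6,255,255));m[:,:300]=0;m[:,365:]=0;m[230:]=0;M=cv2.moments(m,True);print(M["m10"]/M["m00"],M["m01"]/M["m00"],"start 333.91 191.84")
h=(160,120)
a=cv2.resize(cv2.imread("pics/w1.png")[20:150,225:355],(400,400),interpolation=cv2.INTER_CUBIC)
b=cv2.resize(s["pixels"][20:150,225:355,::-1],(400,400),interpolation=cv2.INTER_CUBIC)
cv2.imwrite("pics/cmp.png",np.hstack([a,b]));cv2.imwrite("pics/w8.png",s["pixels"][:,:,::-1])
E
```

```text
t 18.3 pos [464.4 -16.1 364.2] yaw 25.6 F [ 0.02  0.18 -0.21] w 0.6 tilt [ 0.02 -0.02 -1.  ]
ball [581.3  33.4] 636 [ 765.9 -228.8  153. ] [ 772.2 -235.6  143. ]
[[611.6, -93.2], [481.7, -105.6], [598.8, 37.5], [468.6, 24.8]]
C [540.2 -34.1] pegs mod90 [50.39 50.72 50.7  50.52] mean 50.58
teeth [(2.5, 2.5), (25.0, 2.5), (47.5, 2.5), (70.25, 2.75), (92.5, 2.5), (117.25000000000001, 4.75), (139.0, 4.0), (162.0, 4.5), (185.0, 5.0), (207.75, 5.25), (230.75, 5.75), (253.0, 5.5), (275.25000000000006, 5.25), (297.25, 4.75), (319.25, 4.25), (340.75, 3.25)]
ball [248.4 106.7] 487 [514.3  89.6 153. ] [513.8  91.4 143. ]
333.9811320754717 191.88679245283018 start 333.91 191.84
```

View pics/cmp.png

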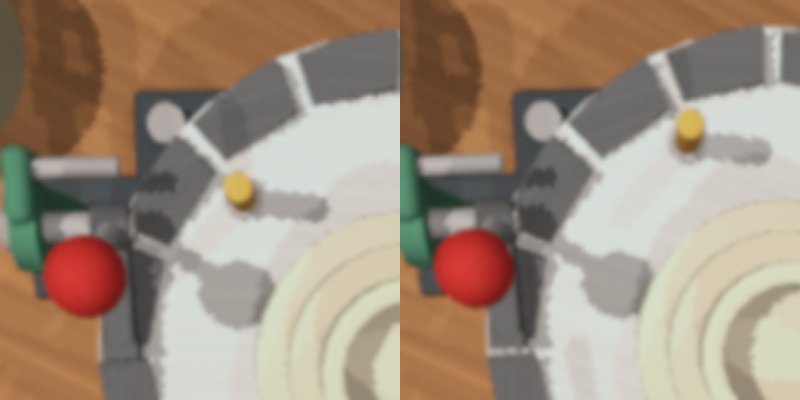

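Left is the start and right is now. The ball and pawl are in the same down pose, with the nose just behind the tooth face (white line at (520,350)). The wheel reads 21.8° back, the model is central, and the gripper is clear. Handing in.

```bash
python3 - <<'E'
from h import *
st(); job_done()
E
```

```text
t 18.4 pos [464.7 -15.5 363.8] yaw 25.6 F [ 0.33 -0.26  0.77] w 0.3 tilt [ 0.019 -0.02  -1.   ]
the job is handed in; nothing more can be done
```

I lifted the pawl by its red ball until it rested on its far stop, pushed the wheel back one notch with the near brass peg, then tipped the pawl back down. The job was handed in at about 18 s with the gripper clear of everything.

**Last checks**
- **Wheel:** the four pegs read 21.8° back (-0.380 rad) against 22.5° for a full notch. The tooth therefore stands about 1.5 mm further off the nose than it did at the start. I left that gap rather than push the wheel again with the pawl down.
- **Pawl:** the ball is back within 0.1 px of its starting picture position, so the pawl is down.
- **Model and bench:** the model looked central in the last close-up. I did not measure it or the other bench items again, but nothing was reached for near them.

**What went less well**
- **First push:** the finger drifted up and inward and slipped to the peg's corner, so I realigned it and finished in small steps.
- **Contact forces:** the highest force I read was about 4 N in all, as the finger came down lightly touching the ball.
- **Starting angle:** I could not measure the wheel's exact starting angle (0 to 0.03 rad), so its final angle lies between -0.380 and -0.350 rad.

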